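# Put the lids back on the kitchen canisters

### The job

Close the three white canisters on the counter: put on each one the oak lid of its size, lying flat and centred on the rim with the knob up. Leave the canisters standing where they are, and leave the steel pan lid, the pepper mill and the glass jar alone.

Things in the scene. Friction and masses are not known exactly. Their poses are not given: they have to be found in the camera images.
- can_small: the small white stoneware canister: a plain round open-topped jar standing upright, 68 mm outside diameter, 80 mm high, wall 5 mm (mouth 58 mm across); loose, standing by its own weight (up to about 1 kg). Origin: centre of its underside; z up.
- can_medium: the medium white stoneware canister: a plain round open-topped jar standing upright, 88 mm outside diameter, 100 mm high, wall 5 mm (mouth 78 mm across); loose, standing by its own weight (up to about 1 kg). Origin: centre of its underside; z up.
- can_large: the large white stoneware canister: a plain round open-topped jar standing upright, 112 mm outside diameter, 120 mm high, wall 5 mm (mouth 102 mm across); loose, standing by its own weight (up to about 1 kg). Origin: centre of its underside; z up.
- lid_small: small oak lid: disc 78 mm across, 10 mm thick; under it a round plug 36 mm across, 8 mm high, that hangs loosely in the mouth while the disc rests on the rim; at the centre a round upright knob 24 mm across, 30 mm high. Origin: centre of the plug's underside; z up; disc from z = 8 to 18 mm, knob 18 to 48. Seated, its origin is 72 mm above the canister's. About 50 g.
- lid_medium: medium oak lid: disc 98 mm across, 10 mm thick; under it a round plug 56 mm across, 8 mm high, that hangs loosely in the mouth while the disc rests on the rim; at the centre a round upright knob 24 mm across, 30 mm high. Origin: centre of the plug's underside; z up; disc from z = 8 to 18 mm, knob 18 to 48. Seated, its origin is 92 mm above the canister's. About 72 g.
- lid_large: large oak lid: disc 122 mm across, 10 mm thick; under it a round plug 80 mm across, 8 mm high, that hangs loosely in the mouth while the disc rests on the rim; at the centre a round upright knob 24 mm across, 30 mm high. Origin: centre of the plug's underside; z up; disc from z = 8 to 18 mm, knob 18 to 48. Seated, its origin is 112 mm above the canister's. About 98 g.
- pan_lid: a polished steel saucepan lid, slightly domed, 110 mm in diameter, with a black strap handle 66 mm long and 47 mm high above the counter: belongs to no canister. Origin: centre of its underside; the handle runs along x.
- mill: a dark wooden pepper mill, waisted, 54 mm in diameter, 148 mm tall, standing. Origin: centre of its underside.
- jar: a closed amber glass jar with a pale label and brass cap, 66 mm in diameter, 100 mm tall, standing. Origin: centre of its underside.

How it is judged (in metres and radians):
At the end, for the whole second after the job is handed in: Each oak lid lies level (within 0.06 rad) on the canister of its own size, centred within 10 mm, resting on the rim (height within 4 mm); each canister stands upright within 30 mm of where it began; pan lid, mill and jar are within 30 mm of where they began; all is released and at rest (horizontal distance between lid_small and can_small below 0.01 m and z of lid_small in the frame of can_small between 0.068 and 0.076 m and angle between each of lid_small, can_small, lid_medium, can_medium, lid_large, can_large's own z axis and vertical below 0.06 rad and distance of each of can_small, can_medium, can_large, pan_lid, mill, jar from where it was at the start of the episode below 0.03 m and linear speed of each of lid_small, can_small, lid_medium, can_medium, lid_large, can_large, pan_lid, mill, jar below 0.02 m/s and horizontal distance between lid_medium and can_medium below 0.01 m and z of lid_medium in the frame of can_medium between 0.088 and 0.096 m and horizontal distance between lid_large and can_large below 0.01 m and z of lid_large in the frame of can_large between 0.108 and 0.116 m); the robot touches nothing.
It fails at once if the pan lid is moved by more than 30 mm or tipped (distance of pan_lid from where it was at the start of the episode above 0.03 m or angle between pan_lid's own z axis and vertical above 0.35 rad).
It fails at once if the pepper mill is moved by more than 30 mm or tipped (distance of mill from where it was at the start of the episode above 0.03 m or angle between mill's own z axis and vertical above 0.35 rad).
It fails at once if the glass jar is moved by more than 30 mm or tipped (distance of jar from where it was at the start of the episode above 0.03 m or angle between jar's own z axis and vertical above 0.35 rad).
It fails at once if a canister is tipped (angle between any of can_small, can_medium, can_large's own z axis and vertical above 0.35 rad).
It also fails if it takes over 90 s, if anything falls off the work surface, if the arm or the gripper's body presses on something with over 40 N, if the wrist force passes 120 N, or if a joint passes its speed limit or range.

### The arm

A 6-joint arm with a two-finger parallel gripper is mounted at the origin on the work surface. World frame = base frame: x ahead of the robot, y to its left, z up, the work surface at z = 0. Lengths are in mm, angles in degrees, forces in N, time in s.
With the tool pointing down it reaches from about 325 to 875 mm from the base axis. Payload 4.4 kg.
Tool frame: the origin (TCP) lies on the centre line of the jaws, within the pads' length; the fingertips stand tip_reach ahead of it and the grasp point (between the pads) lies 6 mm ahead of it (tip_reach is the distance from the TCP to the fingertips, in mm); z points along the fingers, y is the line along which they close (so a half turn about z gives the same grasp; the last joint's range is limited). The gripper opens to 85 mm and grips with 20 to 120 N. Pads are 22 mm wide; open, the fingers measure 114 mm over their backs; the gripper's body (76 mm by 85 mm) begins 54 mm behind the grasp point. The pads swing forward as they close: fully open they stand 13 mm farther back than shut.
Start: joints at [60.075, 11.837, 88.321, -0, 79.842, -8.623], TCP at [208.903, 535.712, 256.282] pointing down, gripper open.
Joint ranges: [-156.59, 156.59], [-49.26, 127.26], [12.9, 141.05], [-63.56, 243.56], [4.71, 150.69], [-161.64, 161.64]. Speed limits (degrees/s): [159.86, 159.86, 180, 180, 180, 180].

### API

Orientations are given as [roll, pitch, yaw] about the fixed x, y, z axes, in that order (R = Rz(yaw) Ry(pitch) Rx(roll)).
In Python, from workcell import get_state, snapshot, sign_off, look_for, trace, tip_reach gives the robot as it stands.
- The arm moves only by the tool servo_tool, never from a script. Its argument "moves" is a list of rows, each a list of 5 numbers: the opening, from -1 (shut) to 1 (fully open), then the shift along the tool's x, y, z in units of 25 mm (1.0 is 25 mm), then the turn about the tool's z in units of 6 degrees (1.0 is 6 degrees). In form: [[jaw, x, y, z, turn], ...]. A call has 1 to 8 rows; each row shifts and turns the commanded pose from where the row before left it, along the tool's axes as they then stand; what a row does not reach is not made up. A row lasts 1/10 s, in which the tool goes at most 50 mm and 8.59 degrees, less where a joint would pass 70% of its speed; a pose out of reach is approached as far as the arm can. A call is refused whole if a number of a shift passes 1 or a number of a turn 1, either way. A call with a gripper value outside its range is refused whole. The fingers move at their own pace and stop on an object; "newtons" is the grip in N (left out, the last holds). Time passes only in rows, so rows that do not move let the fingers close. It gives the time, the measured TCP pose, the force, the opening and the grip force at its end, in the units of the state.
- get_state(): the state, without advancing time (a new reading comes with each control period).
- snapshot(name): name is "side" or "top" or "wrist"; returns a dict with "color" (420x560x3 uint8, red, green, blue), "depth" (420x560 float32, mm along the optical axis (not along the pixel's ray), 0 where there is no reading), "intrinsics" (3x3 intrinsics, pixels), "pose" (4x4, takes a point from camera to world coordinates); the wrist camera has in their place "hand_eye" (4x4, takes a point from camera to tool coordinates, whose origin is the TCP and whose axes are the flange's). Camera axes: x right, y down, z forward; pixel columns grow to the right and rows downward; lengths in mm; the calibration is good to about 2 mm. A picture is of the moment at which its call begins: read the wrist's pose just before it.
- sign_off(): hands the job in; it is judged then, once.
Trained networks look in a picture, given as the dict that the camera call returned (one of the last four; its "shot" number tells which), for a name from the list of things; names that differ only in an ending like _2 or _b are one class to them, and where a whole thing is asked for, a point or a joint stands for the part that bears it (a point fixed in the world has none). Each returns a list of dicts, best first, with "score" (0 to 1); they miss things now and then, are a little off and sometimes report something else, mostly with a low value. They report only what shows in the picture. A call takes as long as a camera call.
- look_for(picture, name): "rect" ([centre column, centre row, width, height] in pixels, round what is visible of it).
- trace(picture, name): "mask" (420x560 bool, what is visible of it) and "rect" ([centre column, centre row, width, height] in pixels, round what is visible of it).
The state is a dict: "clock": time; "q": joint angles; "joint_velocities": joint speeds; "joint_efforts": joint torques, N m; "position": TCP position; "eef_rot": TCP orientation; "ft_force": force on the tool from outside, world axes, zero at the start; "wrist_torque": the same for the moment, N m; "width": opening from 0.0 (shut) to 1.0 (fully open); "grasp_force": force on a finger pad.
Only numpy, scipy, OpenCV 4.12 (cv2) and the standard library are available. Lean on these libraries where they do the work, as an engineer would, in place of code of your own. Each camera call takes 0.05 s, during which the arm holds its last target. There are 200 camera calls.

## Working session

There is one attempt and no reset: what is moved stays moved. The work goes in short steps, Python scripts to look and compute and a tool call to move; the robot and the scene stay as the last step left them, time stands still between calls to the robot, and variables do not carry over. Pictures are saved under pics/ and viewed, at most 14 in all, crops included, and the job is handed in when it is done.

Besides the shell and the picture viewer there is one more tool, called after "Emit:" as name(argument=value, ...) on one line, values as JSON. servo_tool: Moves the arm, as the interface text tells. Its arguments: {"type":"object","properties":{"moves":{"type":"array","items":{"type":"array","items":{"type":"number"}}},"newtons":{"type":"number"}},"required":["moves"]}

```bash
ls; mkdir -p pics
cat > h.py <<'E'
import numpy as np, cv2
from workcell import *
def save(s,n): cv2.imwrite(f'pics/{n}.png', s['color'][:,:,::-1])
def cloud(s):
    K=np.array(s['intrinsics']);d=s['depth'];v,u=np.mgrid[0:420,0:560]
    P=np.stack([(u-K[0,2])/K[0,0]*d,(v-K[1,2])/K[1,1]*d,d],-1)
    T=np.array(s['pose']);return P@T[:3,:3].T+T[:3,3]
NAMES=['can_small','can_medium','can_large','lid_small','lid_medium','lid_large','pan_lid','mill','jar']
E
python3 - <<'E'
from h import *
s=get_state();print({k:np.round(v,2).tolist() for k,v in s.items()});print(tip_reach)
for n in ['top','side']:
    s=snapshot(n);save(s,n+'0');P=cloud(s);print(n,np.round(s['pose'],2).tolist())
    for k in NAMES:
        for r in trace(s,k)[:2]:
            m=r['mask']&(s['depth']>0)
            if r['score']<.3 or m.sum()<20: continue
            Q=P[m];z=np.percentile(Q[:,2],95);t=Q[Q[:,2]>z-6]
            print(k,round(r['score'],2),np.round(r['rect']),'top z',round(z),'med',np.round(np.median(Q,0)),'topmid',np.round((t.min(0)+t.max(0))/2),'ext',np.round(np.ptp(t,axis=0)))
E
```

```text
pics
{'clock': 0.0, 'q': [60.08, 11.88, 88.41, 0.0, 79.84, -8.62], 'joint_velocities': [0.04, 0.02, -0.01, -0.04, 0.1, -0.07], 'joint_efforts': [-0.0, -38.3, -29.16, -0.0, 0.01, 0.0], 'position': [208.54, 535.1, 255.12], 'eef_rot': [-179.87, -0.02, 158.7], 'ft_force': [-0.42, -0.18, -0.2], 'wrist_torque': [0.0, -0.02, -0.05], 'grasp_force': 0.0, 'width': 1.0}
25.0
top [[0.02, -0.99, 0.15, 380.93], [-1.0, -0.02, -0.01, 9.77], [0.01, -0.15, -0.99, 1627.01], [0.0, 0.0, 0.0, 1.0]]
can_small 0.91 [405. 266.  33.  23.] top z 83 med [ 473. -391.   35.] topmid [ 472. -383.   83.] ext [64. 68. 12.]
can_medium 0.56 [149. 270.  39.  30.] top z 102 med [442. 369.  27.] topmid [441. 357. 103.] ext [79. 88. 13.]
can_large 0.84 [276. 208.  32.  43.] top z 122 med [645.  -3.  12.] topmid [635.  -3. 124.] ext [111. 106.  17.]
lid_small 0.87 [226. 269.  27.  27.] top z 48 med [455. 143.  19.] topmid [455. 142.  49.] ext [21. 21. 13.]
lid_medium 0.81 [361. 211.  36.  33.] top z 45 med [ 636. -262.   19.] topmid [ 637. -262.   48.] ext [21. 21. 16.]
lid_large 0.75 [311. 267.  41.  38.] top z 28 med [ 46
[... 1122 characters left out ...]
] topmid [ 638. -266.   47.] ext [22. 23. 10.]
lid_large 0.66 [217. 258.  51.  42.] top z 38 med [ 462. -123.   19.] topmid [ 464. -115.   43.] ext [24. 25. 19.]
pan_lid 0.81 [260. 159.  32.  32.] top z 45 med [626. 232.  15.] topmid [628. 247.  46.] ext [37. 59. 13.]
pan_lid 0.35 [196. 134.  29.  42.] top z 101 med [442. 327.  66.] topmid [443. 357. 100.] ext [85. 96. 10.]
mill 0.74 [322. 160.  15.  46.] top z 145 med [792. 127.  83.] topmid [796. 139. 144.] ext [39. 35. 11.]
jar 0.75 [346. 238.  27.  43.] top z 103 med [ 781. -157.   74.] topmid [ 787. -138.  101.] ext [54. 61.  9.]
jar 0.66 [299. 298.  38.  33.] top z 46 med [ 636. -272.   19.] topmid [ 638. -266.   47.] ext [22. 23. 10.]
```

View pics/top0.png

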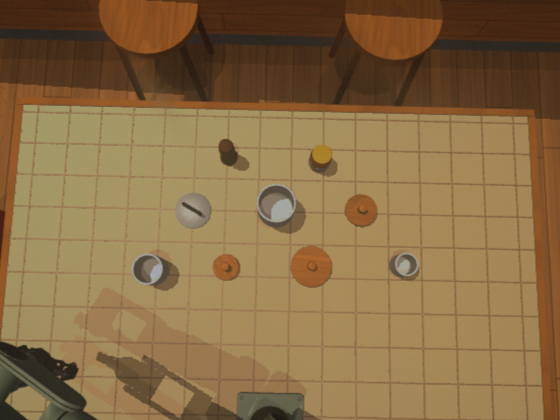

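View pics/side0.png

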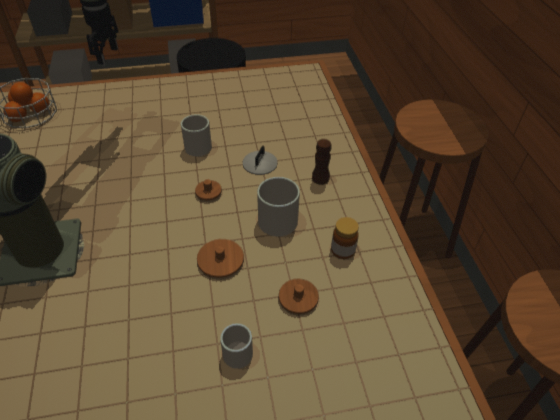

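```bash
cat > m.py <<'E'
from h import *
from scipy.optimize import least_squares
# known approx -> refine: circles of band z
def circ(P,c,r,zlo,zhi,ring):
    d=np.hypot(P[...,0]-c[0],P[...,1]-c[1]);m=(P[...,2]>zlo)&(P[...,2]<zhi)&(d<r+15)
    Q=P[m][:,:2]
    if len(Q)<10: return None
    return len(Q),np.round((Q.min(0)+Q.max(0))/2,1),np.round(np.ptp(Q,axis=0)),np.round(Q.mean(0),1),round(float(np.median(P[m][:,2])),1)
if __name__=='__main__':
  for n in ['top','side']:
    s=snapshot(n);P=cloud(s)
    for k,c,r,a,b in [('cs',(472,-385),34,76,88),('cm',(443,357),44,96,108),('cl',(637,-4),56,115,128),('ls disc',(456,141),39,13,26),('ls knob',(456,141),12,42,55),('lm disc',(637,-263),49,13,26),('lm knob',(637,-263),12,42,55),('ll disc',(463,-113),61,13,26),('ll knob',(463,-113),12,42,55)]:
        print(n,k,*(circ(P,c,r,a,b,0) or ['none']))
E
python3 m.py
```

```text
top cs 117 [ 472.2 -382.3] [64. 67.] [ 472.1 -382. ] 81.0
top cm 149 [441.2 357.3] [85. 87.] [441.5 358.6] 100.5
top cl 198 [635.5  -3.5] [111. 111.] [635.2  -4.2] 120.3
top ls disc 453 [455.4 143.7] [77. 75.] [454.9 143.1] 18.8
top ls knob 47 [455.1 141.6] [21. 20.] [454.8 142. ] 48.8
top lm disc 685 [ 643.3 -263.3] [106.  96.] [ 637.2 -262.8] 18.8
top lm knob 42 [ 636.7 -262.1] [22. 20.] [ 637.3 -263. ] 48.7
top ll disc 1139 [ 463.8 -113.1] [120. 117.] [ 462.5 -112.3] 19.0
top ll knob 48 [ 463.7 -113.7] [21. 21.] [ 462.9 -112.5] 49.3
side cs 240 [ 472.4 -385.6] [67. 70.] [ 472.5 -387. ] 80.1
side cm 146 [442.8 354.4] [85. 95.] [444.5 351.7] 99.8
side cl 278 [636.3  -6.2] [110. 115.] [636.5  -7.6] 119.8
side ls disc 341 [456.6 138.1] [77. 77.] [456.2 133.1] 18.7
side ls knob 50 [456.5 140.4] [23. 32.] [456.6 137.7] 48.6
side lm disc 992 [ 638.4 -265.9] [97. 97.] [ 637.4 -269.3] 18.8
side lm knob 76 [ 637.9 -265.7] [23. 22.] [ 637.8 -267.1] 48.0
side ll disc 1315 [ 464.  -115.7] [120. 122.] [ 463.5 -119.6] 19.0
side ll knob 66 [ 464.3 -116.3] [23. 24.] [ 464.2 -116.8] 48.3
```

Emit:
servo_tool(moves=[[1,0,0,0,1],[1,0,0,0.2,1],[1,0,0,0.3,1],[1,0,0,0.3,1],[1,0,0,0.3,1],[1,0,0,0.3,1],[1,0,0,0.3,1],[1,0,0,0.3,1]], newtons=40)

```text
clock: 1.9
position: [208.9, 535.8, 206.0]
eef_rot: [180.0, -0.0, 110.4]
ft_force: [0.1, -0.0, -0.2]
width: 1.002
grasp_force: 0.0
```

Emit:
servo_tool(moves=[[1,0,0,0.3,1],[1,0,0,0.3,1],[1,0,0,0.3,1],[1,0,0,0,0.45],[1,0,0,0,0]])

```text
clock: 2.4
position: [208.8, 535.6, 183.4]
eef_rot: [-180.0, 0.0, 90.0]
ft_force: [0.8, 1.0, 0.6]
width: 1.001
grasp_force: 0.0
```

Emit:
servo_tool(moves=[[1,-0.6,0.4,0,0],[1,-1,0.65,0,0],[1,-1,0.65,0,0],[1,-1,0.65,0,0],[1,-1,0.65,0,0],[1,-1,0.65,0,0],[1,-1,0.65,0,0],[1,-1,0.65,0,0]])

```text
clock: 3.2
position: [333.5, 343.9, 184.2]
eef_rot: [179.9, -0.0, 90.0]
ft_force: [0.6, 0.7, -0.2]
width: 0.997
grasp_force: 0.0
```

Emit:
servo_tool(moves=[[1,-1,0.65,0,0],[1,-1,0.65,0,0],[1,-1,0.65,0,0],[1,-1,0.65,0,0],[1,-1,0.65,0,0],[1,-1,0.65,0,0],[1,-1,0.65,0,0],[1,-1,0.65,0,0]])

```text
clock: 4.0
position: [463.2, 143.7, 184.3]
eef_rot: [179.9, 0.0, 90.0]
ft_force: [0.1, 0.8, -0.5]
width: 1.002
grasp_force: 0.0
```

Emit:
servo_tool(moves=[[1,-0.2,0,0.5,0],[1,0,0,0.5,0],[1,0,0,0,0],[1,0,0,0,0]])

```text
clock: 4.4
position: [461.2, 141.3, 157.8]
eef_rot: [-179.9, 0.0, 90.1]
ft_force: [-0.2, -1.1, -0.2]
width: 0.999
grasp_force: 0.0
```

```bash
cat > w.py <<'E'
from h import *
from m import circ
from scipy.spatial.transform import Rotation as R
def wrist(name):
    st=get_state();s=snapshot('wrist');save(s,name)
    T=np.eye(4);T[:3,:3]=R.from_euler('xyz',st['eef_rot'],degrees=True).as_matrix();T[:3,3]=st['position']
    s=dict(s);s0=s;H=T@np.array(s['hand_eye']);
    return st,s,cloud(dict(s,pose=H)),H
E
python3 - <<'E'
from w import *
st,s,P,H=wrist('w1');print(st['position'],np.round(H,2).tolist())
print(circ(P,(456,141),12,42,55,0),circ(P,(456,141),39,13,26,0))
E
```

```text
[461.24691148 141.29243831 157.8379381 ] [[1.0, 0.0, 0.0, 460.85], [0.0, -0.95, -0.32, 224.94], [-0.0, 0.32, -0.95, 275.12], [0.0, 0.0, 0.0, 1.0]]
(669, array([456.4, 141.9]), array([22., 23.]), array([456.4, 143. ]), 47.6) (4980, array([456.2, 141.9]), array([77., 77.]), array([456.4, 145.1]), 17.8)
```

Emit:
servo_tool(moves=[[1,0.03,-0.2,0.6,0],[1,0,0,1,0],[1,0,0,1,0],[1,0,0,0.8,0],[1,0,0,0.6,0],[1,0,0,0.4,0],[1,0,0,0,0],[1,0,0,0,0]])

```text
clock: 5.25
position: [458.1, 141.9, 49.3]
eef_rot: [179.9, -0.0, 90.0]
ft_force: [-0.3, 0.1, 0.0]
width: 0.999
grasp_force: 0.0
```

Emit:
servo_tool(moves=[[-1,0,0,0,0],[-1,0,0,0,0],[-1,0,0,0,0],[-1,0,0,0,0],[-1,0,0,0,0],[-1,0,0,0,0],[-1,0,0,0,0],[-1,0,0,0,0]])

```text
clock: 6.05
position: [457.9, 141.5, 49.2]
eef_rot: [180.0, -0.0, 90.0]
ft_force: [-2.5, 0.3, 5.5]
width: 0.266
grasp_force: 39.4
```

Emit:
servo_tool(moves=[[-1,0,0,-0.4,0],[-1,0,0,-0.8,0],[-1,0,0,-1,0],[-1,0,0,-1,0],[-1,0,0,-1,0],[-1,-0.4,0,-0.6,0],[-1,-0.8,0,-0.2,0],[-1,-1,0,0,0]])

```text
clock: 6.85
position: [458.4, 86.4, 175.4]
eef_rot: [179.8, -0.0, 90.1]
ft_force: [-0.0, -0.3, -0.3]
width: 0.268
grasp_force: 39.4
```

Emit:
servo_tool(moves=[[-1,-1,0,0,0],[-1,-1,0,0,0],[-1,-1,0,0,0],[-1,-1,0,0,0],[-1,-1,0,0,0],[-1,-1,0,0,0],[-1,-1,0,0,0],[-1,-1,0,0,0]])

```text
clock: 7.65
position: [457.3, -114.5, 173.9]
eef_rot: [-180.0, -0.0, 90.0]
ft_force: [0.4, -0.4, -0.6]
width: 0.263
grasp_force: 39.4
```

Emit:
servo_tool(moves=[[-1,-1,0,0,0],[-1,-1,0,0,0],[-1,-0.8,0,0,0],[-1,-0.5,0,0,0],[-1,-0.2,0,0,0],[-1,0,0,0,0],[-1,0,0,0,0]])

```text
clock: 8.35
position: [457.5, -200.2, 173.6]
eef_rot: [-180.0, -0.0, 90.0]
ft_force: [-0.6, -0.8, -0.4]
width: 0.264
grasp_force: 39.4
```

Run:
```python
from w import *
st,s,P,H=wrist('w2');print(st['position'],st['grasp_force'],st['width'],circ(P,(472,-384),34,74,88,0))
for n in ['top','side']:
    s=snapshot(n);p=cloud(s);print(n,circ(p,(472,-384),34,75,88,0));save(s,n+'2')
```

```text
[ 457.45434343 -200.22463052  173.6307111 ] 39.37755545466004 0.26441960528376346 None
top (100, array([ 472.1, -385.5]), array([64., 63.]), array([ 472. , -390.4]), 80.3)
side (263, array([ 472.3, -385.8]), array([67., 69.]), array([ 472.3, -386.3]), 80.0)
```

View pics/w2.png

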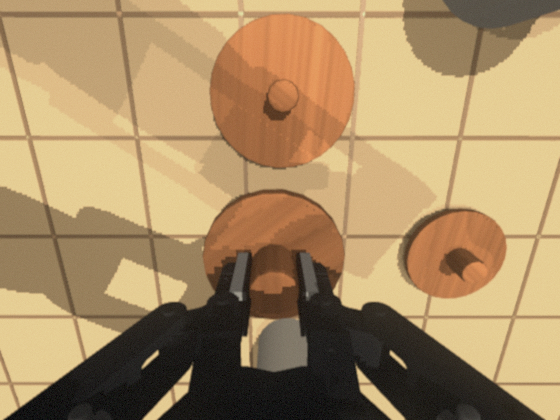

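Run:
```python
from w import *
st,s,P,H=wrist('w3')
print(circ(P,(463,-114),12,42,55,0),circ(P,(463,-114),61,13,22,0));print(circ(P,(637,-264),12,42,55,0),circ(P,(637,-264),49,13,22,0))
```

```text
(810, array([ 464., -114.]), array([23., 23.]), array([ 463.7, -113.9]), 47.5) (16621, array([ 463.9, -113.7]), array([122., 121.]), array([ 463.8, -110.5]), 17.8)
(553, array([ 638., -264.]), array([23., 23.]), array([ 636.6, -262.7]), 47.7) (5978, array([ 638.2, -264. ]), array([97., 98.]), array([ 634.8, -259.2]), 18.1)
```

Emit:
servo_tool(moves=[[-1,-0.6,0.2,0,0],[-1,-1,0.2,0,0],[-1,-1,0.2,0,0],[-1,-1,0,0,0],[-1,-1,0,0,0],[-1,-1,0,0,0],[-1,-0.8,0,0,0],[-1,-0.6,0,0,0]])

```text
clock: 9.35
position: [472.6, -378.5, 173.7]
eef_rot: [180.0, 0.1, 89.9]
ft_force: [0.6, -0.1, -0.7]
width: 0.262
grasp_force: 39.4
```

Emit:
servo_tool(moves=[[-1,-0.3,0,0,0],[-1,0,0,0,0],[-1,0,0,0,0]])

```text
clock: 9.65
position: [472.6, -383.0, 173.5]
eef_rot: [-180.0, -0.1, 90.0]
ft_force: [0.5, 0.5, -0.5]
width: 0.26
grasp_force: 39.4
```

Emit:
servo_tool(moves=[[-1,0,0,0.4,0],[-1,0,0,0.6,0],[-1,0,0,0.5,0],[-1,0,0,0.3,0],[-1,0,0,0.2,0],[-1,0,0,0.05,0],[-1,0,0,0,0]])

```text
clock: 10.35
position: [472.7, -383.7, 122.5]
eef_rot: [180.0, 0.0, 90.0]
ft_force: [0.3, -0.8, -0.6]
width: 0.265
grasp_force: 39.4
```

Run:
```python
from w import *
s=snapshot('side');save(s,'s4');cv2.imwrite('pics/s4c.png',cv2.resize(s['color'][280:400,160:320,::-1],None,fx=4,fy=4))
```

```text
(no output)
```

View pics/s4c.png

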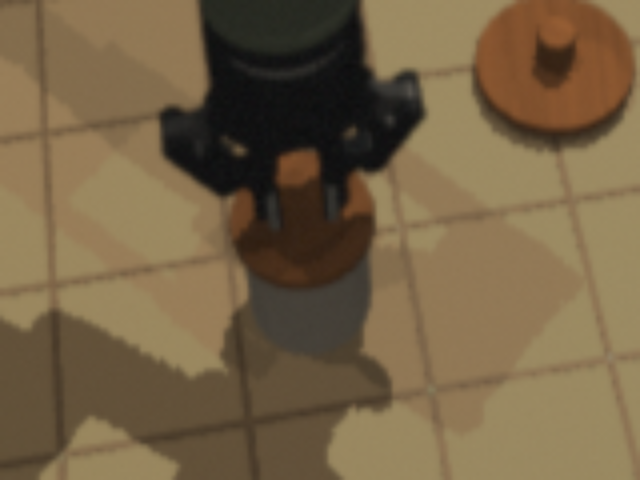

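Emit:
servo_tool(moves=[[-1,0,0,0.05,0],[-1,0,0,0,0],[1,0,0,0,0],[1,0,0,0,0],[1,0,0,0,0],[1,0,0,0,0],[1,0,0,0,0],[1,0,0,0,0]])

```text
clock: 11.2
position: [472.6, -383.5, 121.3]
eef_rot: [180.0, 0.0, 90.0]
ft_force: [0.6, 0.2, 1.0]
width: 0.999
grasp_force: 0.0
```

Emit:
servo_tool(moves=[[1,0,0,-0.4,0],[1,0,0,-0.8,0],[1,0,0,-1,0],[1,0,0,-1,0],[1,0,0,-0.5,0],[1,0,0,-0.2,0],[1,0,0,0,0]])

```text
clock: 11.9
position: [472.8, -383.7, 219.4]
eef_rot: [180.0, 0.0, 90.0]
ft_force: [-0.6, -0.1, 0.3]
width: 1.002
grasp_force: 0.0
```

Run:
```python
from w import *
st,s,P,H=wrist('w5');print(st['position'])
c=(472,-384);print('lid',circ(P,c,12,114,126,0),circ(P,c,39,84,95,0))
for n in ['side','top']:
    s=snapshot(n);p=cloud(s);print(n,'lid',circ(p,c,12,114,128,0),circ(p,c,39,84,98,0),'wall',circ(p,c,34,15,75,0))
cv2.imwrite('pics/s5c.png',cv2.resize(snapshot('side')['color'][280:400,160:320,::-1],None,fx=4,fy=4))
```

```text
[ 472.75086768 -383.691764    219.37707816]
lid (734, array([ 472.3, -382.9]), array([23., 23.]), array([ 472.2, -382. ]), 119.6) (5329, array([ 472.3, -383.3]), array([77., 77.]), array([ 472.2, -379.7]), 89.8)
side lid (106, array([ 472., -384.]), array([23., 24.]), array([ 472.1, -385.7]), 120.0) (839, array([ 472. , -384.4]), array([77., 78.]), array([ 471.7, -388.7]), 90.7) wall (378, array([ 472.6, -403.9]), array([67., 35.]), array([ 472.4, -412.1]), 44.2)
top lid None (237, array([ 472. , -379.1]), array([74., 73.]), array([ 481.5, -369.9]), 90.9) wall (52, array([ 473.2, -355.8]), array([51., 15.]), array([ 470.4, -353.2]), 32.7)
```

View pics/s5c.png

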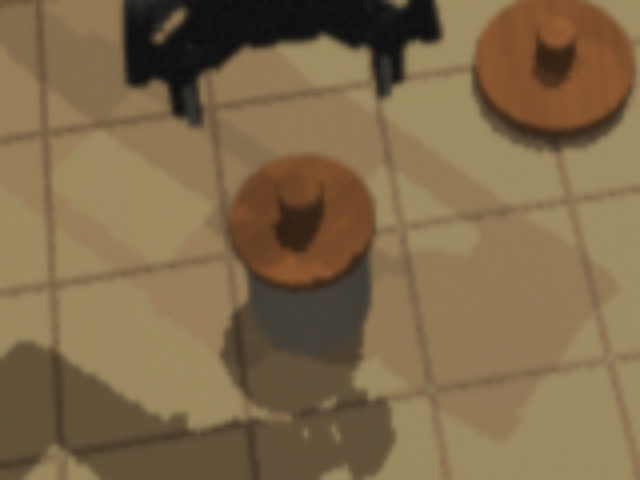

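View pics/w5.png

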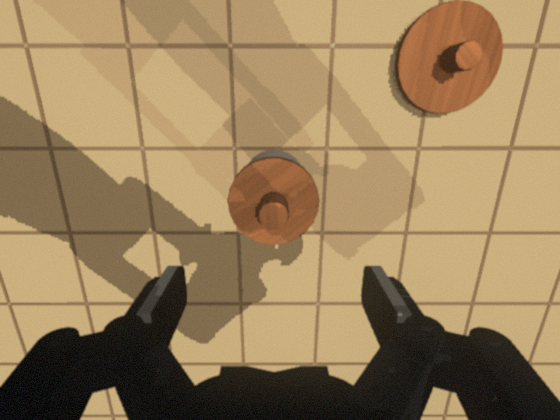

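Emit:
servo_tool(moves=[[1,0.4,0.5,0,0],[1,0.7,1,0,0],[1,0.7,1,0,0],[1,0.7,1,0,0],[1,0.7,1,0,0],[1,0.7,1,0,0],[1,0.7,0.8,0,0],[1,0.2,0.3,0,0]])

```text
clock: 12.9
position: [639.6, -260.2, 217.8]
eef_rot: [-180.0, -0.1, 90.2]
ft_force: [-0.6, -0.4, -0.2]
width: 1.004
grasp_force: 0.0
```

Emit:
servo_tool(moves=[[1,0,0,0.4,0],[1,0,0,0.8,0],[1,0,0,1,0],[1,0,0,1,0],[1,0,0,0.6,0],[1,0,0,0.2,0],[1,0,0,0,0],[1,0,0,0,0]])

```text
clock: 13.7
position: [638.3, -264.3, 120.1]
eef_rot: [179.9, 0.1, 90.0]
ft_force: [-0.1, 0.2, 0.1]
width: 0.998
grasp_force: 0.0
```

Run:
```python
from w import *
st,s,P,H=wrist('w6');print(st['position']);c=(638,-264)
print(circ(P,c,12,42,55,0),circ(P,c,49,13,22,0))
```

```text
[ 638.25563755 -264.30967678  120.13083184]
(918, array([ 638.5, -263.9]), array([23., 23.]), array([ 638.5, -262.9]), 47.5) (10789, array([ 638.6, -264.2]), array([97., 97.]), array([ 638.6, -260.2]), 17.8)
```

Aligned. Descend 71 mm and grip.

Emit:
servo_tool(moves=[[1,0,0,0.4,0],[1,0,0,0.8,0],[1,0,0,0.8,0],[1,0,0,0.5,0],[1,0,0,0.3,0],[1,0,0,0.04,0],[1,0,0,0,0],[1,0,0,0,0]])

```text
clock: 14.55
position: [638.5, -264.0, 49.1]
eef_rot: [179.9, 0.1, 90.0]
ft_force: [0.5, 0.1, 0.7]
width: 1.0
grasp_force: 0.0
```

Emit:
servo_tool(moves=[[-1,0,0,0,0],[-1,0,0,0,0],[-1,0,0,0,0],[-1,0,0,0,0],[-1,0,0,0,0],[-1,0,0,0,0],[-1,0,0,0,0],[-1,0,0,0,0]])

```text
clock: 15.35
position: [637.9, -263.7, 48.2]
eef_rot: [180.0, 0.0, 90.0]
ft_force: [1.3, -0.1, 2.4]
width: 0.263
grasp_force: 39.5
```

Emit:
servo_tool(moves=[[-1,0,0,-0.4,0],[-1,0,0,-0.8,0],[-1,0,0,-1,0],[-1,0,0,-1,0],[-1,0,0,-1,0],[-1,0,0,-1,0],[-1,0,0,-1,0],[-1,0,0,-1,0]])

```text
clock: 16.15
position: [637.1, -263.3, 228.8]
eef_rot: [-179.9, -0.0, 90.0]
ft_force: [0.6, 0.6, -1.1]
width: 0.264
grasp_force: 39.2
```

Emit:
servo_tool(moves=[[-1,0.5,-0.3,0,0],[-1,1,-0.3,0,0],[-1,1,-0.3,0,0],[-1,1,-0.3,0,0],[-1,1,-0.3,0,0],[-1,1,-0.3,0,0],[-1,1,-0.3,0,0],[-1,1,-0.3,0,0]])

```text
clock: 16.95
position: [576.8, -74.9, 227.9]
eef_rot: [-180.0, -0.0, 90.0]
ft_force: [0.0, 0.3, -1.3]
width: 0.26
grasp_force: 39.2
```

Emit:
servo_tool(moves=[[-1,1,-0.3,0,0],[-1,1,-0.3,0,0],[-1,1,-0.3,0,0],[-1,1,-0.3,0,0],[-1,1,-0.3,0,0],[-1,1,-0.3,0,0],[-1,1,-0.3,0,0],[-1,1,-0.3,0,0]])

```text
clock: 17.75
position: [516.8, 124.9, 228.0]
eef_rot: [-180.0, -0.0, 90.0]
ft_force: [1.0, 0.0, -0.4]
width: 0.263
grasp_force: 39.2
```

Emit:
servo_tool(moves=[[-1,1,-0.3,0,0],[-1,1,-0.3,0,0],[-1,1,-0.3,0,0],[-1,1,-0.3,0,0],[-1,0.5,-0.3,0,0],[-1,0,0,0,0],[-1,0,0,0,0]])

```text
clock: 18.45
position: [480.1, 235.9, 227.8]
eef_rot: [180.0, 0.1, 90.0]
ft_force: [-0.1, -0.1, -0.7]
width: 0.269
grasp_force: 39.3
```

Run:
```python
from w import *
st,s,P,H=wrist('w7');print(st['position']);print('large can',circ(P,(636,-4),56,114,126,0),'med',circ(P,(442,357),44,94,106,0))
for n in ['top','side']:
    s=snapshot(n);p=cloud(s);print(n,circ(p,(442,357),44,96,108,0))
```

```text
[480.05144865 235.92795147 227.7807711 ]
large can (98, array([593. ,  27.3]), array([10., 12.]), array([592.6,  27.8]), 118.7) med (2141, array([442.3, 349.1]), array([87., 72.]), array([440.1, 346.9]), 99.4)
top (57, array([430.5, 357.6]), array([57., 87.]), array([431.2, 341.9]), 100.6)
side (76, array([426.5, 353.5]), array([52., 91.]), array([420.4, 345.5]), 100.6)
```

View pics/w7.png

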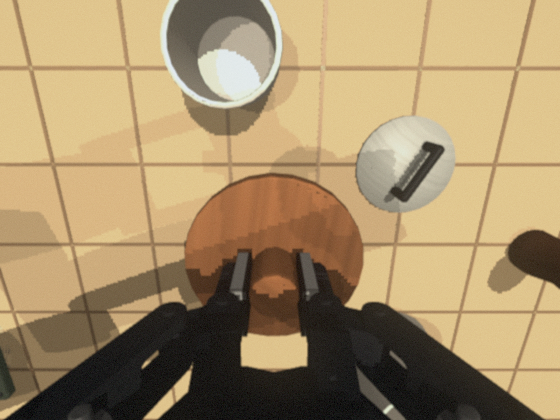

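Emit:
servo_tool(moves=[[-1,0.5,-0.3,0,0],[-1,1,-0.4,0,0],[-1,1,-0.4,0,0],[-1,1,-0.3,0,0],[-1,0.8,-0.1,0,0],[-1,0.5,0,0,0],[-1,0.05,0,0,0],[-1,0,0,0,0]])

```text
clock: 19.4
position: [442.7, 357.5, 227.6]
eef_rot: [-180.0, 0.0, 90.0]
ft_force: [-0.6, -0.4, 0.3]
width: 0.261
grasp_force: 39.3
```

Emit:
servo_tool(moves=[[-1,0,0,0.5,0],[-1,0,0,0.8,0],[-1,0,0,0.8,0],[-1,0,0,0.6,0],[-1,0,0,0.3,0],[-1,0,0,0,0],[-1,0,0,0,0]])

```text
clock: 20.1
position: [443.1, 357.7, 153.2]
eef_rot: [180.0, -0.0, 90.0]
ft_force: [-0.1, 1.3, -0.2]
width: 0.264
grasp_force: 39.3
```

Emit:
servo_tool(moves=[[-1,0,0,0.2,0],[-1,0,0,0.2,0],[-1,0,0,0.06,0],[-1,0,0,0.04,0],[-1,0,0,0,0],[-1,0,0,0,0]])

```text
clock: 20.7
position: [442.8, 357.8, 140.4]
eef_rot: [180.0, -0.0, 90.0]
ft_force: [-0.3, 0.1, -0.2]
width: 0.265
grasp_force: 39.3
```

Emit:
servo_tool(moves=[[1,0,0,0,0],[1,0,0,0,0],[1,0,0,0,0],[1,0,0,0,0],[1,0,0,0,0],[1,0,0,0,0]])

```text
clock: 21.3
position: [442.7, 357.7, 140.3]
eef_rot: [180.0, -0.0, 90.0]
ft_force: [-0.1, 0.3, 0.6]
width: 1.0
grasp_force: 0.0
```

Emit:
servo_tool(moves=[[1,0,0,-0.4,0],[1,0,0,-0.8,0],[1,0,0,-1,0],[1,0,0,-1,0],[1,0,0,-0.5,0],[1,0,0,0,0],[1,0,0,0,0]])

```text
clock: 22.0
position: [442.3, 357.5, 232.3]
eef_rot: [-180.0, 0.0, 90.0]
ft_force: [-0.5, 0.9, 0.7]
width: 1.0
grasp_force: 0.0
```

Run:
```python
from w import *
st,s,P,H=wrist('w8');print(st['position'])
c=(442,357);print('lid',circ(P,c,12,134,146,0),circ(P,c,49,104,115,0))
s=snapshot('side');p=cloud(s);print('side lid',circ(p,c,12,134,148,0),circ(p,c,49,104,118,0));cv2.imwrite('pics/s8c.png',cv2.resize(s['color'][80:200,120:280,::-1],None,fx=4,fy=4))
```

```text
[442.33354759 357.52698095 232.3198597 ]
lid (769, array([442.8, 357.3]), array([23., 23.]), array([442.5, 358.3]), 139.5) (9355, array([442.4, 357.1]), array([96., 97.]), array([442.5, 360.8]), 109.8)
side lid (36, array([443.4, 355.4]), array([22., 27.]), array([442. , 353.1]), 140.5) (456, array([443.3, 353.1]), array([96., 97.]), array([443. , 346.3]), 111.1)
```

View pics/s8c.png

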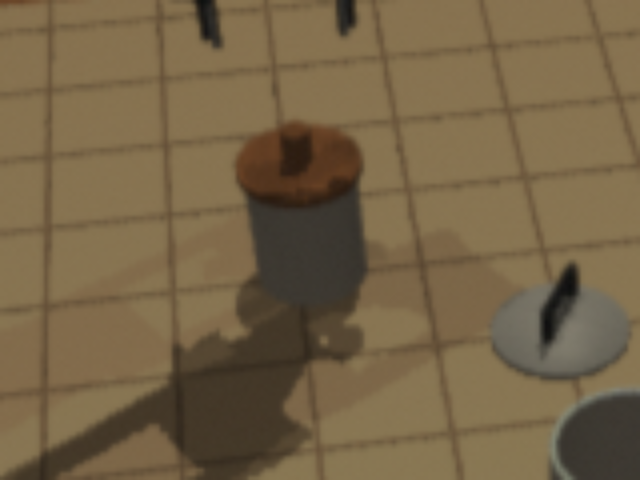

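Emit:
servo_tool(moves=[[1,-0.5,0,0,0],[1,-1,0.1,0,0],[1,-1,0.1,0,0],[1,-1,0.1,0,0],[1,-1,0.1,0,0],[1,-1,0.1,0,0],[1,-1,0.1,0,0],[1,-1,0.1,0,0]])

```text
clock: 22.9
position: [459.3, 168.3, 231.7]
eef_rot: [-179.9, 0.0, 90.0]
ft_force: [0.8, -1.1, -0.3]
width: 0.997
grasp_force: 0.0
```

Emit:
servo_tool(moves=[[1,-1,0.1,0,0],[1,-1,0.05,0,0],[1,-1,0,0.2,0],[1,-1,0,0.3,0],[1,-1,0,0.5,0],[1,-1,0,0.5,0],[1,-1,0,0.5,0],[1,-1,0,0.5,0]])

```text
clock: 23.7
position: [462.6, -31.2, 168.9]
eef_rot: [-179.9, -0.0, 90.0]
ft_force: [0.2, -0.1, -0.4]
width: 0.996
grasp_force: 0.0
```

Emit:
servo_tool(moves=[[1,-1,0,0.5,0],[1,-1,0,0.5,0],[1,-0.9,0,0.5,0],[1,-0.4,0,0.2,0],[1,-0.1,0,0,0],[1,0,0,0,0],[1,0,0,0,0]])

```text
clock: 24.4
position: [464.1, -114.2, 128.3]
eef_rot: [180.0, 0.0, 90.0]
ft_force: [-0.6, -0.7, 0.1]
width: 0.999
grasp_force: 0.0
```

Run:
```python
from w import *
st,s,P,H=wrist('w9');print(st['position']);c=(464,-114)
print(circ(P,c,12,42,55,0),circ(P,c,61,13,22,0))
```

```text
[ 464.12777032 -114.22433104  128.31538718]
(851, array([ 463.9, -113.3]), array([23., 23.]), array([ 463.9, -112.4]), 47.5) (16460, array([ 464.1, -114. ]), array([121., 122.]), array([ 463.9, -109. ]), 17.8)
```

Down 79.5 mm = 3.18 units.

Emit:
servo_tool(moves=[[1,0,0,0.4,0],[1,0,0,0.9,0],[1,0,0,0.9,0],[1,0,0,0.6,0],[1,0,0,0.3,0],[1,0,0,0.08,0],[1,0,0,0,0],[1,0,0,0,0]])

```text
clock: 25.25
position: [464.7, -115.0, 49.1]
eef_rot: [179.9, 0.0, 90.0]
ft_force: [1.0, -0.9, 0.7]
width: 1.0
grasp_force: 0.0
```

Emit:
servo_tool(moves=[[-1,0,0,0,0],[-1,0,0,0,0],[-1,0,0,0,0],[-1,0,0,0,0],[-1,0,0,0,0],[-1,0,0,0,0],[-1,0,0,0,0],[-1,0,0,0,0]])

```text
clock: 26.05
position: [464.2, -114.9, 48.6]
eef_rot: [180.0, 0.0, 90.0]
ft_force: [-1.3, -0.3, 3.5]
width: 0.267
grasp_force: 39.6
```

Emit:
servo_tool(moves=[[-1,0,0,-0.4,0],[-1,0,0,-0.8,0],[-1,0,0,-1,0],[-1,0,0,-1,0],[-1,0,0,-1,0],[-1,0,0,-1,0],[-1,0,0,-1,0],[-1,0,0,-1,0]])

```text
clock: 26.85
position: [463.3, -114.5, 229.2]
eef_rot: [-180.0, -0.0, 90.0]
ft_force: [0.3, -0.8, -1.0]
width: 0.261
grasp_force: 39.4
```

Emit:
servo_tool(moves=[[-1,0,0.4,-0.1,0],[-1,0,0.8,0,0],[-1,0,1,0,0],[-1,0,1,0,0],[-1,0,1,0,0],[-1,0,1,0,0],[-1,0,1,0,0],[-1,0,0.7,0,0]])

```text
clock: 27.65
position: [637.5, -114.4, 228.4]
eef_rot: [-179.9, -0.1, 90.0]
ft_force: [-0.2, -0.1, -1.3]
width: 0.263
grasp_force: 39.4
```

Emit:
servo_tool(moves=[[-1,0,0,0,0],[-1,0,0,0,0]])

```text
clock: 27.85
position: [635.6, -114.4, 228.8]
eef_rot: [-179.8, -0.1, 90.0]
ft_force: [-0.6, 0.1, -1.0]
width: 0.257
grasp_force: 39.5
```

Run:
```python
from w import *
st,s,P,H=wrist('w10');print(st['position']);print('large can',circ(P,(636,-4),56,114,126,0))
for n in ['top','side']:
    s=snapshot(n);p=cloud(s);print(n,circ(p,(636,-4),56,115,126,0))
```

```text
[ 635.63273615 -114.4091185   228.79868365]
large can (3141, array([636.4, -14.9]), array([111.,  90.]), array([636.7, -17.6]), 119.4)
top (152, array([ 6.357e+02, -4.000e-01]), array([112., 105.]), array([640.2,   8.2]), 120.6)
side (73, array([629.9,  11.6]), array([97., 75.]), array([616.5,  19.3]), 120.6)
```

View pics/w10.png

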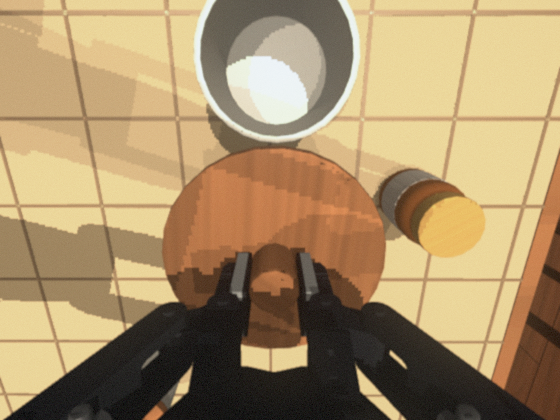

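Emit:
servo_tool(moves=[[-1,0.4,0.03,0,0],[-1,0.9,0,0,0],[-1,1,0,0,0],[-1,1,0,0,0],[-1,0.7,0,0,0],[-1,0.38,0,0,0],[-1,0,0,0,0],[-1,0,0,0,0]])

```text
clock: 28.8
position: [637.2, -5.8, 230.9]
eef_rot: [180.0, 0.0, 90.0]
ft_force: [-0.2, -0.2, -0.5]
width: 0.264
grasp_force: 39.5
```

Emit:
servo_tool(moves=[[-1,0,0,0.4,0],[-1,0,0,0.7,0],[-1,0,0,0.6,0],[-1,0,0,0.4,0],[-1,0,0,0.2,0],[-1,0,0,0,0],[-1,0,0,0,0]])

```text
clock: 29.5
position: [637.6, -5.5, 173.8]
eef_rot: [179.9, 0.0, 90.0]
ft_force: [-0.2, -0.8, -1.4]
width: 0.264
grasp_force: 39.5
```

Emit:
servo_tool(moves=[[-1,0.02,-0.04,0.2,0],[-1,0,0,0.2,0],[-1,0,0,0.08,0],[-1,0,0,0.04,0],[-1,0,0,0,0],[-1,0,0,0,0]])

```text
clock: 30.1
position: [636.1, -4.7, 160.7]
eef_rot: [-180.0, -0.0, 90.0]
ft_force: [-2.9, -0.4, 2.5]
width: 0.26
grasp_force: 39.8
```

Emit:
servo_tool(moves=[[1,0,0,0,0],[1,0,0,0,0],[1,0,0,0,0],[1,0,0,0,0],[1,0,0,0,0],[1,0,0,0,0]])

```text
clock: 30.7
position: [636.2, -4.8, 160.2]
eef_rot: [180.0, 0.0, 90.0]
ft_force: [-0.4, -0.6, -0.2]
width: 1.001
grasp_force: 0.0
```

Emit:
servo_tool(moves=[[1,0,0,-0.4,0],[1,0,0,-0.8,0],[1,0,0,-1,0],[1,0,0,-1,0],[1,0,0,-0.5,0],[1,0,0,0,0],[1,0,0,0,0]])

```text
clock: 31.4
position: [635.8, -4.8, 252.3]
eef_rot: [-180.0, -0.0, 90.0]
ft_force: [-1.1, -0.8, -0.2]
width: 1.005
grasp_force: 0.0
```

Run:
```python
from w import *
st,s,P,H=wrist('w11');print(st['position'])
c=(636,-4);print('lid',circ(P,c,12,154,166,0),circ(P,c,61,124,135,0))
s=snapshot('side');save(s,'s11');p=cloud(s)
for c,r,h in [((636,-4),61,120),((442,357),49,100),((472,-384),39,80)]: print('side',circ(p,c,r,h+4,h+18,0))
```

```text
[635.79951482  -4.76881695 252.32417376]
lid (775, array([635.8,  -3.1]), array([24., 23.]), array([635.9,  -2.4]), 159.5) (15164, array([635.8,  -3.8]), array([122., 121.]), array([635.9,   1. ]), 129.8)
side (1143, array([635.4,  -6.3]), array([120., 122.]), array([634.4, -11.3]), 130.9)
side (449, array([443.3, 351.7]), array([ 96., 102.]), array([442.5, 346.5]), 111.3)
side (827, array([ 472. , -384.6]), array([77., 79.]), array([ 471.7, -388.5]), 90.7)
```

View pics/s11.png

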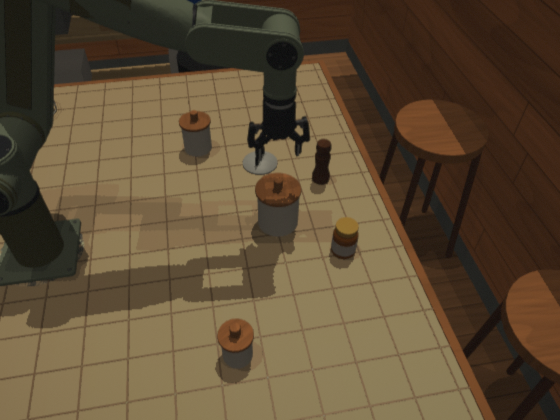

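The side view shows all three canisters lidded: medium at (196,125), large at (278,190) and small at (236,335). The pan lid, mill and jar are where they started, and the gripper is clear.

```bash
python3 -c "
from workcell import *
print(sign_off())"
```

```text
the job is handed in; nothing more can be done
None
```

I put each oak lid on its own canister; the last camera checks show all three level on the rim and centred to about 3 mm, with nothing else disturbed, and I handed the job in at about 31 s (no verdict was returned).

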